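Hook the tray out of the UV curing box

ROBOT

A 6-joint arm with a two-finger parallel gripper is mounted at the origin on the work surface. World frame = base frame: x ahead of the robot, y to its left, z up, the work surface at z = 0. Lengths are in mm, angles in rad, forces in N, time in s.
With the tool pointing down it reaches from about 375 to 975 mm from the base axis. Payload 3.8 kg.
Tool frame: the origin (TCP) lies at the very end of the fingers, on their centre line; the grasp point (between the pads) lies 19 mm behind it (manip.grasp_offset is the distance from the TCP to the grasp point, in mm); z points along the fingers, y is the direction in which the jaws open and shut (so a half turn about z gives the same grasp; the last joint's range is limited). The gripper opens to 88 mm and grips with 3 to 60 N. Pads are 18 mm wide; open, the fingers measure 123 mm over their backs; the gripper's body (75 mm by 187 mm) begins 45 mm behind the grasp point.
Start: joints at [1.209, 0.264, 1.604, -0, 1.274, -0.037], TCP at [215.403, 639.703, 238.706] pointing down, gripper open.
Joint ranges: [-2.63, 2.63], [-0.94, 2.18], [0.31, 2.57], [-1.31, 4.45], [0, 2.66], [-2.55, 2.55]. Speed limits (rad/s): [2.57, 2.57, 3.14, 3.14, 3.14, 3.14].

INTERFACE

Orientations are given as a rotation vector (axis times angle).
In Python, from rig import manip, snapshot, camera_model, silhouettes, spot_point gives the robot as it stands. The module is installed in compiled form; this text tells all that it offers.
- The arm moves only by the tool servo_tool, never from a script. Its argument "plan" is a list that holds one entry, the list of rows, each a list of 5 numbers: the opening in per cent of the stroke, from 0 (shut) to 100 (fully open), then the shift along the tool's x, y, z in m, then the turn about the tool's z in rad. In form: [[[claw, tx, ty, tz, twist], ...]]. A call has 1 to 12 rows; each row is the pose to reach, as a shift and turn from the pose commanded when the call began, along the tool's axes at that moment; what a row does not reach only later rows make up. A row lasts 1/10 s, in which the tool goes at most 50 mm and 8.59 degrees, less where a joint would pass 70% of its speed; a pose out of reach is approached as far as the arm can. A call with a gripper value outside its range is refused whole. The fingers move at their own pace and stop on an object; "force" is the grip in N (left out, the last holds). Time passes only in rows, so rows that repeat a pose let the fingers close. It gives the time, the measured TCP pose, the force and the opening at its end, in the units of the state.
- manip.state(): the state, without advancing time (a new reading comes with each control period).
- snapshot(name): name is "scene" or "top" or "wrist"; returns (picture, depth): 384x512x3 uint8, red, green, blue; 384x512 float32, mm along the optical axis (not along the pixel's ray), 0 where there is no reading.
- camera_model(name): a dict with "K" (3x3 intrinsics, pixels), "R" (3x3) and "t" (3): a world point X has camera coordinates R X + t. Camera axes: x right, y down, z forward; pixel columns grow to the right and rows downward; lengths in mm; the calibration is good to about 2 mm. A picture is of the moment at which its call begins: read the wrist's pose just before it. camera_model takes no time and is no camera call; for the wrist camera it gives the pose at the moment of the call.
- manip.sign_off(): hands the job in, once; it reports no verdict.
Trained networks look in the newest picture that a camera, given by its name, has taken for a name from the list of things; names that differ only in an ending like _2 or _b are one class to them, and where a whole thing is asked for, a point or a joint stands for the part that bears it (a point fixed in the world has none). Each returns a list of dicts, best first, with "confidence" (0 to 1); they miss things now and then, are a little off and sometimes report something else, mostly with a low value. They report only what shows in the picture. A call takes as long as a camera call. They do not tell look-alikes from the thing itself.
- silhouettes(camera, thing): "mask" (384x512 bool, what is visible of it) and "location" ([column, row] in pixels, amid what is visible of it).
- spot_point(camera, thing): "location" ([column, row] in pixels: a listed point, or the origin of a listed thing).
The state is a dict: "time": time; "joint_positions": joint angles; "qd": joint speeds; "joint_efforts": joint torques, N m; "ee_pos": TCP position; "eef_rot": TCP orientation; "force": force on the tool from outside, world axes, zero at the start; "ft_torque": the same for the moment, N m; "width": finger opening in mm.
Only numpy, scipy, OpenCV 4.12 (cv2) and the standard library are available. Lean on these libraries where they do the work, as an engineer would, in place of code of your own. Each camera call takes 0.05 s, during which the arm holds its last target. There are 200 camera calls.

TASK

The phone in the UV curing box is done: take the orange-handled hook from its rest, drop its bent tip into the finger hole of the tray's steel tongue, and draw the tray out until the sprung catch pin on the box drops into its notch and holds it out. Draw it gently, never with more than about 15 N, do not touch the tray with the gripper or the arm, and do not disturb the other things on the bench. Then unhook, leave the tray caught out, and lay the hook back in the two notches of its rest as it was.

Things in the scene. Friction and masses are not known exactly. Their poses are not given: they have to be found in the camera images.
- uvbox: White UV curing box, fixed, 240 mm deep (x), 260 wide (y), 138 high: a 58 mm high chassis with a flat deck, the lamp hood on it set back 70 mm from the front. Origin at the centre of its underside, z up; its front, with the tray, faces its -x (roughly towards the robot).
- tray: Sliding tray of the box; origin and axes those of the box when shut. It moves only along the box's -x as it is drawn out, cannot tilt or lift, starts 0 to 8 mm open, drags with 3 to 5 N, stays where left. White front panel 236 mm wide, 16 to 50 mm above the bench, outer face at x = -128 mm. Tacky with adhesive: keep gripper and arm off.
- tray_front (a point): Middle of the front edge of the tray's steel tongue, on its top face (x = -162 mm in the tray, 40 mm above the bench). The tongue is 46 mm wide, 4 mm thick and stands 34 mm out from the front panel, with only air under it down to the bench. It bends if the hook bears on the tray with more than 15 N in any direction.
- tray_hole (a point): Centre of the finger hole, at the level of the tongue's top face, 145 mm in front of the tray's origin and 40 mm above the bench. Round vertical through hole, 14 mm in diameter, 4 mm deep. Axes as those of the tray.
- catch (a joint): Sprung catch pin with a red button on the deck, reading in m: 0 while it rides up on the tray's edge, 0.008 dropped fully into the notch. Then the tray is held: 2 mm of play, and further pulling meets a hard stop where the force rises steeply. Drawn faster than about 0.1 m/s the pin may jump the notch.
- catch_slot (a point): Middle of the slot in the deck, at deck height, 33 mm behind the box's front and 70 mm to its -y side. The catch's block is clamped by hand up to 25 mm either way along it, so the pin meets the notch at 66 to 116 mm of tray travel from shut; where, is not measured: feel for it, or watch the pin.
- hook: Loose hook, 70 g. Orange straight handle 100 mm long (x), 14 mm wide (y), 16 mm high (z); origin at the handle's centre, x along it towards the hook end. A steel rod of 6 mm diameter goes on along x from the handle's end and at x = 85 mm turns straight down (-z).
- hook_tip (a point): Lower end of the bent-down tip: 85 mm ahead of the handle's centre along x, 27 mm below its axis. The down-turned part is 6 mm thick and reaches 24 mm below the rod's underside.
- rest: Black fixed rest, base 120 (x) by 70 (y) by 10 mm, origin at the centre of its underside; left or right on the bench. Uprights 8 mm thick at x = -38 and +38 mm have notches 18 mm wide, floor 52, cheeks to 64 mm above the bench. The hook lies in both, handle axis along x, 60 mm above the bench, centred, hook end to +x, tip down; the fingers fit between the uprights.
- tweezers: Bystander: dark steel tweezers, 118 mm, lying beyond the rest. Leave alone.
- vial: Bystander: clear jar with white cap, 26 mm wide, 45 mm high, close beside the box, at its +y side. Leave alone.
- screwdriver: Bystander: yellow screwdriver, 160 mm, at the left. Leave alone.
- phone: Bystander: black phone 146 x 71 x 8 mm on the blue mat at the right. Leave alone.
- tape_roll: Bystander: yellow roll of tape, 90 mm wide, 22 mm high. Leave alone.
- cleaner: Bystander: blue bottle, 52 mm wide, 140 mm high. Leave alone.
Mind the look-alikes: they are no part of the job. Of the things like the hook, leave any that is green; of the rest the smaller one is meant. What is shaped like the rest but red is not meant.

How it is judged:
By the outcome, as a careful person would: the job done as asked, in the order asked, and still so for the second after the job is handed in, with the robot touching nothing.
It also fails if it takes over 72 s, if anything falls off the work surface, if the arm or the gripper's body presses on something with over 40 N, if the wrist force passes 120 N, or if a joint passes its speed limit or range.

## Working session

There is one attempt and no reset: what is moved stays moved. The work goes in short steps, Python scripts to look and compute and a tool call to move; the robot and the scene stay as the last step left them, time stands still between calls to the robot, and variables do not carry over. Pictures are saved under pics/ and viewed, about 8 in all and at most 12, crops included, and the job is handed in when it is done.

Besides the shell and the picture viewer there is one more tool, called after ">>>" as name([rows], argument=value, ...), one row to a line, values as JSON. servo_tool: Moves the arm, as the interface text tells. Its arguments: {"type":"object","properties":{"plan":{"type":"array"},"force":{"type":"number"}},"required":["plan"]}

```bash
mkdir -p pics
cat > h.py <<'E'
import numpy as np, cv2
from rig import manip, snapshot, camera_model, silhouettes, spot_point
def px2w(cam,u,v,z=None,d=None,m=None):
    m=m or camera_model(cam); K,R,t=[np.array(m[k],float) for k in("K","R","t")]
    r=np.linalg.inv(K)@np.array([u,v,1.]); C=-R.T@t; w=R.T@r
    return C+w*(d if d is not None else (z-C[2])/w[2])
def w2px(cam,X,m=None):
    m=m or camera_model(cam); p=np.array(m["K"])@(np.array(m["R"])@np.array(X,float)+np.array(m["t"])); return p[:2]/p[2]
def save(n,p,s=1): cv2.imwrite("pics/"+n,cv2.resize(cv2.cvtColor(p,cv2.COLOR_RGB2BGR),None,fx=s,fy=s,interpolation=cv2.INTER_CUBIC))
E
python3 - <<'E'
from h import *
np.set_printoptions(precision=1,suppress=True)
print(manip.state())
a,d=snapshot("top"); save("top.png",a,1.5); np.save("topd.npy",d); np.save("top.npy",a)
for n in ["hook","rest","hook_tip","tray_hole","tray_front","catch_slot","uvbox"]:
    for r in spot_point("top",n)[:4]:
        u,v=r["location"]; print(n,round(r["confidence"],2),np.array([u,v]),px2w("top",u,v,d=d[int(v),int(u)]))
b,d=snapshot("scene"); save("scene.png",b,1.5)
E
```

```text
{'time': 0.0, 'joint_positions': array([ 1.2,  0.3,  1.6, -0. ,  1.3, -0. ]), 'qd': array([ 0., -0., -0., -0.,  0.,  0.]), 'joint_efforts': array([  0. , -50.2, -35.7,   0.1,   0. ,  -0. ]), 'ee_pos': array([215.2, 639. , 237.4]), 'eef_rot': array([-0.5, -3.1,  0. ]), 'force': array([ 0. ,  1.1, -1. ]), 'ft_torque': array([-0.,  0.,  0.]), 'width': 87.90821054806545}
hook 0.7 [149.  216.6] [463.3 293.4  68.7]
hook 0.64 [145. 276.] [285.5 308.5  18.4]
rest 0.96 [153.1 220.7] [452.  283.5  56.4]
rest 0.93 [284.2 265.8] [ 328.5 -112.    10.1]
hook_tip 0.69 [212.  273.2] [298.5 108.   -3.3]
hook_tip 0.58 [157.8 316.4] [164.1 267.5   0.8]
hook_tip 0.55 [251.7 119.2] [746.6  -2.6 135.5]
hook_tip 0.48 [146.8 186.4] [560.7 322.4  -2.3]
tray_hole 0.94 [244.  164.1] [639.1  20.2   0.6]
tray_front 0.76 [245.1 168.4] [619.   14.9  42.1]
catch_slot 0.78 [269.5 145.6] [686.8 -56.8  62.6]
uvbox 0.87 [252.7 117.4] [752.5  -5.3 133.5]
```

View pics/top.png

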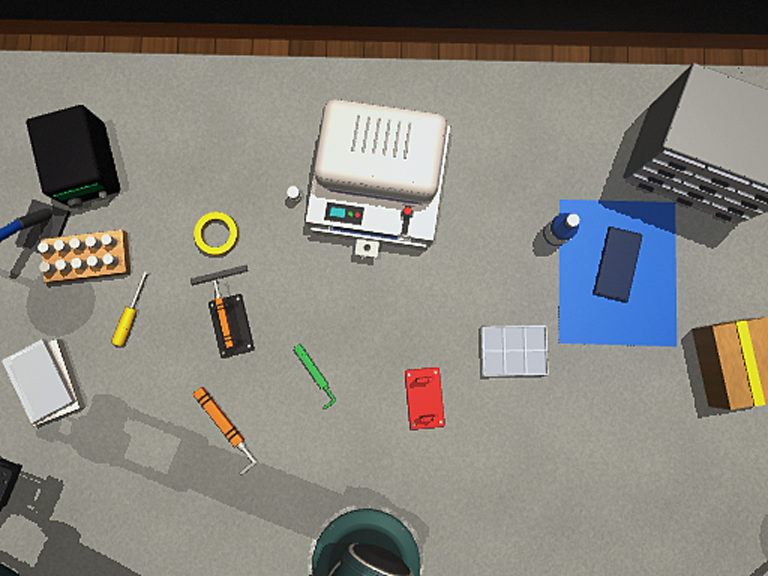

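View pics/scene.png

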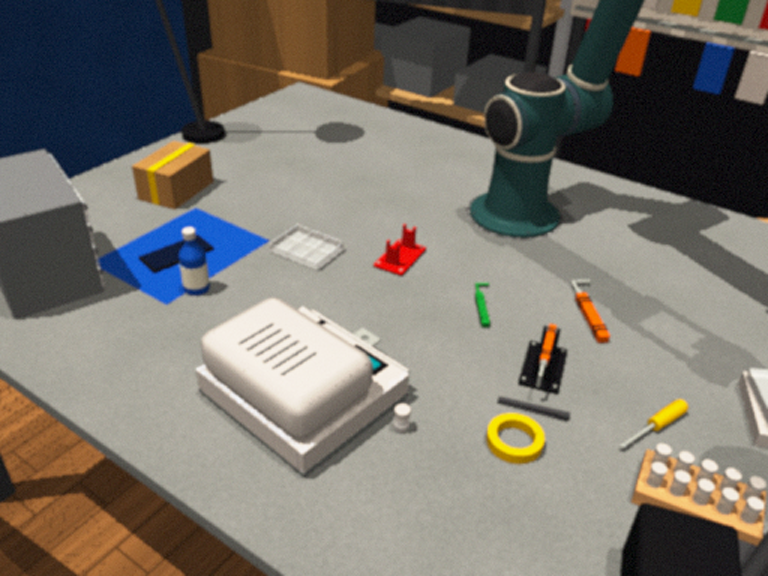

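The candidates in the top picture (512-wide pixels) are the green hook at (212,250), the larger orange hook loose on the bench at (145,278), and the small orange hook in the black rest at (149,216). There is also a red rest-like thing at (284,265). The one meant is the small orange hook in the black rest. I'll measure it and the box now.

Run:
```python
from h import *
np.set_printoptions(precision=2,suppress=True)
a=np.load("top.npy"); d=np.load("topd.npy"); hsv=cv2.cvtColor(a,cv2.COLOR_RGB2HSV)
def rect(name,m,z):
    m=m.astype(np.uint8); n,l,s,c=cv2.connectedComponentsWithStats(m); k=1+s[1:,4].argmax()
    ys,xs=np.where(l==k); P=np.array([px2w("top",x,y,z=z)[:2] for x,y in zip(xs,ys)],np.float32)
    r=cv2.minAreaRect(P); print(name,len(xs),r); 
    b=cv2.PCACompute(P,None,maxComponents=1); print('  pca',b[0],b[1],P.mean(0)); return P
org=(hsv[...,0]>5)&(hsv[...,0]<20)&(hsv[...,1]>150)&(hsv[...,2]>100)
w=np.zeros_like(org); w[190:240,130:170]=1
rect("hook",org&w,68)
w=np.zeros_like(org); w[190:245,130:175]=1
rect("rest",(hsv[...,2]<60)&w,10)
w=np.zeros_like(org); w[250:320,125:175]=1
rect("bighook",org&w,16)
big=silhouettes("scene","uvbox"); 
snapshot("top")
for n,z in [("uvbox",58),("tray",40),("tray_front",40)]:
    for r in silhouettes("top",n)[:2]:
        print(n,r["confidence"],r["location"]); rect(n,r["mask"],z)
# deck front edge points by depth height map
m=camera_model("top"); K,R,t=[np.array(m[k],float) for k in("K","R","t")]
v,u=np.mgrid[:384,:512]; X=(np.linalg.inv(K)@np.stack([u.ravel(),v.ravel(),np.ones(u.size)])*d.ravel()-t[:,None]); X=(R.T@X).T.reshape(384,512,3)
dk=(abs(X[...,2]-58)<6); w=np.zeros_like(dk); w[60:170,195:305]=1
P=rect("deck",dk&w,58)
tg=(abs(X[...,2]-40)<7); w=np.zeros_like(dk); w[158:175,230:260]=1
rect("tongue",tg&w,40)
print(px2w("top",244,164.1,z=40))
```

```text
hook 143 ((469.39215087890625, 293.8575744628906), (98.88287353515625, 14.611336708068848), 16.2642822265625)
  pca [[468.7  293.96]] [[0.96 0.28]] [468.7  293.96]
rest 668 ((465.60205078125, 292.7170104980469), (121.10810852050781, 71.44121551513672), 15.801545143127441)
  pca [[464.18 289.84]] [[0.97 0.23]] [464.18 289.84]
bighook 309 ((281.6587829589844, 308.97735595703125), (137.26620483398438, 23.447967529296875), 41.65791702270508)
  pca [[281.27 309.66]] [[0.75 0.66]] [281.27 309.66]
uvbox 0.71 [250.4, 115.9]Traceback (most recent call last):
  File "<stdin>", line 20, in <module>
  File "<stdin>", line 6, in rect
  File "h.py", line 4, in px2w
    m=m or camera_model(cam); K,R,t=[np.array(m[k],float) for k in("K","R","t")]
           ~~~~~~~~~~~~^^^^^
ValueError: time passes only in moves, steps and waits
```

Run:
```python
from h import *
np.set_printoptions(precision=2,suppress=True)
a=np.load("top.npy"); d=np.load("topd.npy"); m=camera_model("top")
K,R,t=[np.array(m[k],float) for k in("K","R","t")]
v,u=np.mgrid[:384,:512]; ray=(R.T@(np.linalg.inv(K)@np.stack([u.ravel(),v.ravel(),np.ones(u.size)]))).T.reshape(384,512,3); C=-R.T@t
X=C+ray*d[...,None]
def rect(name,mk,z):
    n,l,s,c=cv2.connectedComponentsWithStats(mk.astype(np.uint8)); k=1+s[1:,4].argmax()
    P=(C+ray*((z-C[2])/ray[...,2])[...,None])[l==k][:,:2].astype(np.float32)
    print(name,len(P),cv2.minAreaRect(P)); return P
w=np.zeros((384,512),bool); w[60:170,195:305]=1
rect("deck",(abs(X[...,2]-58)<7)&w,58)
rect("hood+deck",(X[...,2]>50)&w,58)
w[:]=0; w[160:176,232:258]=1
rect("tongue",(abs(X[...,2]-40)<9)&w,40)
w[:]=0;w[155:172,200:290]=1
# front edge of deck: lowest row with z>50 per column
cols=np.arange(206,290,3); pts=[]
for c in cols:
    r=[i for i in range(130,175) if X[i,c,2]>52]
    if r: i=max(r); pts.append((C+ray[i,c]*((58-C[2])/ray[i,c,2]))[:2])
pts=np.array(pts,np.float32); print(cv2.fitLine(pts,cv2.DIST_HUBER,0,.01,.01).ravel(), pts[[0,-1]])
s=manip.state(); print(s["ee_pos"],s["eef_rot"]); from scipy.spatial.transform import Rotation as Ro
print(Ro.from_rotvec(s["eef_rot"]).as_matrix())
print(camera_model("wrist"))
for x,y in [(244,164.1)]: print(px2w("top",x,y,z=40,m=m))
```

```text
deck 2053 ((777.9649658203125, -0.5935821533203125), (259.416259765625, 238.2568817138672), 82.99147033691406)
hood+deck 7177 ((789.3485107421875, -0.792999267578125), (261.7900085449219, 261.0434875488281), 82.95945739746094)
tongue 158 ((630.4087524414062, 11.059528350830078), (58.96121597290039, 35.835811614990234), 82.01138305664062)
[  0.07   1.   653.29   5.57] [[ 675.41  134.19]
 [ 645.33 -110.43]]
[215.42 639.71 238.74] [0.51 3.1  0.  ]
[[-0.95  0.32  0.  ]
 [ 0.32  0.95  0.  ]
 [ 0.    0.   -1.  ]]
{'K': array([[330.23,   0.  , 258.28],
       [  0.  , 330.23, 186.3 ],
       [  0.  ,   0.  ,   1.  ]]), 'R': array([[ 0.32,  0.95,  0.  ],
       [ 0.91, -0.31,  0.27],
       [ 0.26, -0.09, -0.96]]), 't': array([-675.22,  -36.81,  389.59])}
[632.45  18.75  40.  ]
```

>>> servo_tool([
  [[80,-0.04,-0.028,0.006,-0.1],[80,-0.08,-0.056,0.013,-0.2],[80,-0.12,-0.085,0.02,-0.3],[80,-0.16,-0.114,0.027,-0.4],[80,-0.2,-0.142,0.034,-0.5],[80,-0.24,-0.17,0.04,-0.602],[80,-0.28,-0.2,0.047,-0.602],[80,-0.32,-0.228,0.054,-0.602],[80,-0.349,-0.248,0.059,-0.602],[80,-0.349,-0.248,0.059,-0.602],[80,-0.349,-0.248,0.059,-0.602]],
])

```text
time: 1.7
ee_pos: [467.3, 292.8, 179.7]
eef_rot: [0.43, -3.112, -0.001]
force: [-0.9, -0.3, -0.1]
width: 70.3
```

```bash
cat > look.py <<'E'
from h import *
from scipy.spatial.transform import Rotation as Ro
np.set_printoptions(precision=2,suppress=True)
def st():
    s=manip.state(); M=Ro.from_rotvec(s["eef_rot"]).as_matrix()
    print("t",round(s["time"],2),"tcp",s["ee_pos"],"yawx",round(np.degrees(np.arctan2(M[1,0],M[0,0])),2),"tilt",M[2],"F",s["force"],"T",s["ft_torque"],"w",round(s["width"],1)); return s,M
def wrist():
    m=camera_model("wrist"); a,d=snapshot("wrist"); return a,d,m
def rays(m):
    K,R,t=[np.array(m[k],float) for k in("K","R","t")]
    v,u=np.mgrid[:384,:512]; ray=(R.T@(np.linalg.inv(K)@np.stack([u.ravel(),v.ravel(),np.ones(u.size)]))).T.reshape(384,512,3)
    return -R.T@t,ray
def onplane(m,mask,z):
    C,ray=rays(m); return (C+ray*((z-C[2])/ray[...,2])[...,None])[mask][:,:2].astype(np.float32)
def big(mask):
    n,l,s,c=cv2.connectedComponentsWithStats(mask.astype(np.uint8)); return l==1+s[1:,4].argmax()
def orange(a):
    h=cv2.cvtColor(a,cv2.COLOR_RGB2HSV); return (h[...,0]>5)&(h[...,0]<20)&(h[...,1]>150)&(h[...,2]>90)
E
python3 - <<'E'
from look import *
st(); a,d,m=wrist(); save("w1.png",a,1.5)
o=big(orange(a)); P=onplane(m,o,68); print(o.sum(),cv2.minAreaRect(P)); C,ray=rays(m); print("z",np.median((C+ray*d[...,None])[o][:,2]))
for n,z in [("hook",60),("hook_tip",33),("rest",0),("hook_tip",60)]:
    for r in spot_point("wrist",n)[:2]: print(n,r["confidence"],r["location"],px2w("wrist",*r["location"],z=z,m=m))
E
```

```text
t 1.7 tcp [467.29 292.81 179.74] yawx -164.25 tilt [ 0.  0. -1.] F [-0.92 -0.29 -0.1 ] T [0.03 0.01 0.01] w 70.3
613 ((468.8423767089844, 294.1507873535156), (53.163272857666016, 13.466678619384766), 16.135360717773438)
z 68.11509521190902
hook 0.83 [98.4, 29.3] [387.96 148.57  60.  ]
hook 0.7 [255.2, 184.7] [471.25 291.8   60.  ]
hook_tip 0.72 [257.2, 258.5] [550.64 315.75  33.  ]
rest 0.84 [259.3, 164.5] [466.06 294.14   0.  ]
hook_tip 0.72 [257.2, 258.5] [536.68 311.89  60.  ]
```

View pics/w1.png

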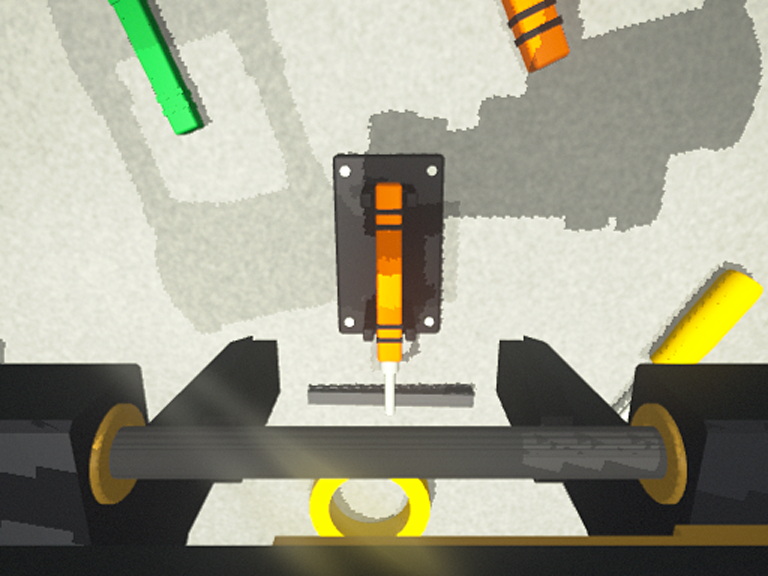

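The picture confirms it: the small orange hook lies in the black rest at about (388,270), tip towards (390,410) over the tweezers. The look-alikes (green at top left, larger orange at top right) are elsewhere. The measured bend lies 85 mm from the handle's centre, and the handle top is at 68 mm; both fit.

>>> servo_tool([
  [[50,-0.0015,0.0007,0.03,-0.006],[50,-0.0015,0.0007,0.06,-0.006],[50,-0.0015,0.0007,0.085,-0.006],[50,-0.0015,0.0007,0.105,-0.006],[50,-0.0015,0.0007,0.12,-0.006],[50,-0.0015,0.0007,0.132,-0.006],[50,-0.0015,0.0007,0.1385,-0.006],[50,-0.0015,0.0007,0.1385,-0.006],[50,-0.0015,0.0007,0.1385,-0.006]],
])

```text
time: 2.85
ee_pos: [468.8, 294.8, 41.9]
eef_rot: [-0.443, 3.109, 0.001]
force: [-0.2, 0.1, 0.3]
width: 44.2
```

>>> servo_tool([
  [[0,0,0,0,0],[0,0,0,0,0],[0,0,0,0,0],[0,0,0,0,0],[0,0,0,0,0],[0,0,0,0,0],[0,0,0,0,0],[0,0,0,0,0]],
], force=45)

```text
time: 3.65
ee_pos: [468.5, 294.5, 41.6]
eef_rot: [-0.443, 3.11, 0.0]
force: [-1.1, -1.0, 4.7]
width: 13.5
```

```bash
python3 -c "
from look import *
st()"
```

```text
t 3.65 tcp [468.51 294.46  41.56] yawx -163.77 tilt [-0.  0. -1.] F [-1.12 -0.96  4.7 ] T [-0.06  0.09  0.02] w 13.5
```

>>> servo_tool([
  [[0,0,0,-0.005,0],[0,0,0,-0.015,0],[0,0,0,-0.03,0],[0,0,0,-0.05,0],[0,0,0,-0.07,0],[0,0,0,-0.09,0],[0,0,0,-0.1,0],[0,0,0,-0.1,0]],
])

```text
time: 4.45
ee_pos: [469.7, 295.3, 143.9]
eef_rot: [-0.443, 3.106, 0.003]
force: [0.3, 0.6, -0.3]
width: 13.4
```

>>> servo_tool([
  [[0,0,-0.015,0,0.03],[0,0,-0.045,0,0.08],[0,0,-0.08,0,0.13],[0,0,-0.115,0,0.18],[0,0,-0.15,0,0.23],[0,0,-0.185,0,0.28],[0,0,-0.22,0,0.33],[0,-0.002,-0.25,0,0.38],[0,-0.002,-0.27,0,0.4],[0,-0.002,-0.277,0,0.405],[0,-0.002,-0.277,0,0.405],[0,-0.002,-0.277,0,0.405]],
])

```text
time: 5.65
ee_pos: [546.8, 29.3, 140.4]
eef_rot: [-0.191, -3.134, -0.0]
force: [-0.8, -0.9, -0.8]
width: 13.3
```

Run:
```python
from look import *
s,M=st(); a,d,m=wrist(); save("w2.png",a,1.5)
for n,z in [("tray_hole",40),("tray_front",40),("hook_tip",s["ee_pos"][2]-8),("catch_slot",58)]:
    for r in spot_point("wrist",n)[:2]: print(n,r["confidence"],r["location"],px2w("wrist",*r["location"],z=z,m=m))
snapshot("top")
mt=camera_model("top")
for n,z in [("tray_hole",40),("tray_front",40),("hook_tip",s["ee_pos"][2]-8)]:
    for r in spot_point("top",n)[:2]: print(n,r["confidence"],r["location"],px2w("top",*r["location"],z=z,m=mt))
```

```text
t 5.65 tcp [546.75  29.25 140.42] yawx 173.01 tilt [ 0.  0. -1.] F [-0.83 -0.88 -0.76] T [ 0.02  0.01 -0.03] w 13.3
hook_tip 0.77 [157.6, 316.0] [187.63 240.16 132.42]
```

View pics/w2.png

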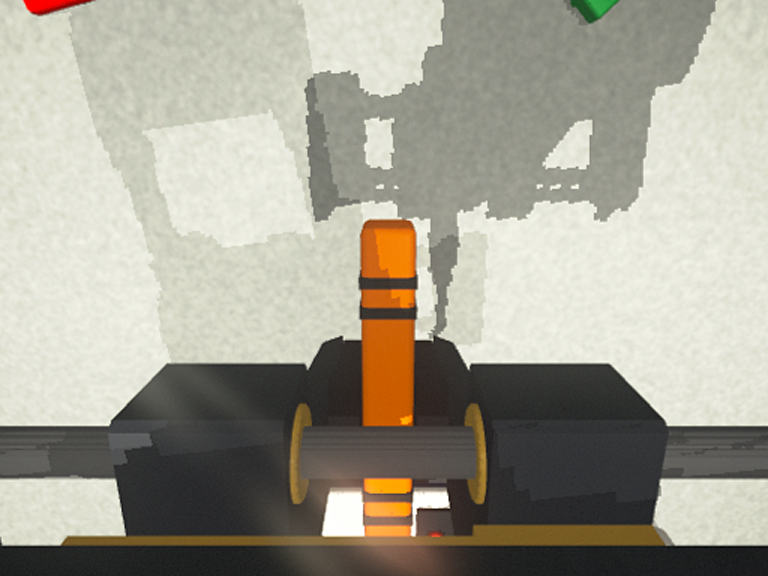

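>>> servo_tool([
  [[0,0,0,-0.02,0],[0,0,0,-0.06,0],[0,-0.02,-0.01,-0.09,0],[0,-0.06,-0.03,-0.09,0],[0,-0.1,-0.05,-0.09,0],[0,-0.12,-0.06,-0.09,0],[0,-0.12,-0.06,-0.09,0],[0,-0.12,-0.06,-0.09,0]],
])

```text
time: 6.9
ee_pos: [658.9, -45.1, 230.5]
eef_rot: [-0.192, -3.134, -0.001]
force: [-0.3, -0.0, -0.1]
width: 13.3
```

Run:
```python
from look import *
s,M=st(); a,d,m=wrist(); save("w3.png",a,1.5); np.savez("w3.npz",a=a,d=d,**m)
for n,z in [("tray_hole",40),("tray_front",40),("catch_slot",58)]:
    for r in spot_point("wrist",n)[:2]: print(n,r["confidence"],r["location"],px2w("wrist",*r["location"],z=z,m=m))
for r in silhouettes("wrist","tray_front")[:1]+silhouettes("wrist","catch")[:1]: print(r["location"],r["confidence"],r["mask"].sum())
```

```text
t 6.9 tcp [658.92 -45.06 230.55] yawx 172.99 tilt [ 0.  0. -1.] F [-0.3  -0.04 -0.11] T [0.03 0.05 0.01] w 13.3
tray_hole 0.58 [315.8, 129.1] [630.89  17.38  40.  ]
tray_front 0.79 [318.3, 114.8] [617.07  20.92  40.  ]
catch_slot 0.94 [244.7, 193.7] [684.36 -61.62  58.  ]
[320.6, 149.1] 0.9 4408
[464.0, 207.3] 0.46 816
```

View pics/w3.png

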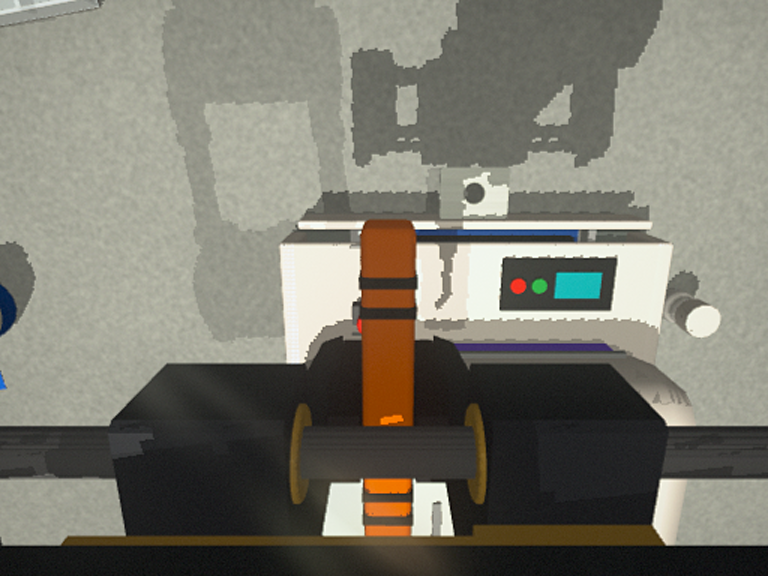

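Run:
```python
from look import *
f=np.load("w3.npz"); m={k:f[k] for k in("K","R","t")}; a=f["a"]
o=big(orange(a)); P=onplane(m,o,257.5); bx=np.array([.9925,-.1219]); by=np.array([.1219,.9925]); tcp=np.array([658.92,-45.06])
q=(P-tcp); print("rear along",(q@bx).min(), "lat", np.percentile(q@by,[2,98]))
r=np.sort(np.where(o.any(1))[0])[:1]; print(r)
print(onplane(m,(np.indices((384,512))[0]==128)&(np.indices((384,512))[1]==316),40))
g=a.mean(2); w=np.zeros_like(o); w[118:140,304:330]=1; k=big((g<90)&w); print("hole px",k.sum(),onplane(m,k,40).mean(0), np.ptp(onplane(m,k,40),axis=0))
```

```text
rear along -26.260449791015585 lat [-6.19  6.76]
[213]
[[629.81  17.66]]
hole px 105 [630.1  17.5] [12.1  11.41]
```

Run:
```python
from look import *
f=np.load("w3.npz"); m={k:f[k] for k in("K","R","t")}; a=f["a"]
h=cv2.cvtColor(a,cv2.COLOR_RGB2HSV); o=big((h[...,0]<22)&(h[...,1]>150)&(h[...,2]>40)&(np.indices(h.shape[:2])[0]<190)); print(np.where(o.any(1))[0][[0,-1]])
bx=np.array([.9925,-.1219]); tcp=np.array([658.92,-45.06])
for z in (257.5,249.5): print(((onplane(m,o,z)-tcp)@bx).min())
print(a[140:152,258])
```

```text
[147 184]
-51.7672328087463
-50.499146211303675
[[109 108  98]
 [ 87  87  78]
 [ 90  88  81]
 [103  96  88]
 [104 100  91]
 [104  97  84]
 [105  74  48]
 [111  56  23]
 [109  57  24]
 [114  59  28]
 [114  61  32]
 [114  60  24]]
```

>>> servo_tool([
  [[0,0.03,0.015,0,0],[0,0.07,0.035,0,0],[0,0.105,0.052,0,0],[0,0.12,0.059,0,0],[0,0.12,0.059,0.02,0],[0,0.12,0.059,0.06,0],[0,0.12,0.059,0.1,0],[0,0.12,0.059,0.135,0],[0,0.12,0.059,0.16,0],[0,0.12,0.059,0.17,0],[0,0.12,0.059,0.17,0],[0,0.12,0.059,0.17,0]],
])

```text
time: 8.4
ee_pos: [548.8, 27.9, 62.5]
eef_rot: [0.191, 3.134, 0.0]
force: [-0.3, -0.1, 0.2]
width: 13.0
```

Run:
```python
from look import *
s,M=st(); b,d=snapshot("scene"); m=camera_model("scene")
bx=np.array([.9925,-.1219,0]); p=np.array([*s["ee_pos"][:2],0])+84.3*bx
tip=p+[0,0,s["ee_pos"][2]-8]
print("tip",tip,"pred px",w2px("scene",tip,m),"hole pred",w2px("scene",[630.6,17.7,40],m))
for n in ("tray_hole","hook_tip"):
    for r in spot_point("scene",n)[:2]: print(n,r["confidence"],r["location"])
u,v=w2px("scene",[630.6,17.7,45],m).astype(int); save("s2.png",b[v-40:v+30,u-50:u+50],6)
print(u-50,v-40)
```

```text
t 8.4 tcp [548.79  27.94  62.53] yawx 173.03 tilt [-0.  0. -1.] F [-0.25 -0.07  0.2 ] T [ 0.01 -0.04  0.04] w 13.0
tip [632.46  17.67  54.53] pred px [243.41 220.49] hole pred [243.73 224.32]
tray_hole 0.61 [242.8, 225.0]
tray_hole 0.15 [207.6, 218.8]
hook_tip 0.74 [393.8, 184.2]
hook_tip 0.68 [242.0, 221.0]
193 182
```

View pics/s2.png

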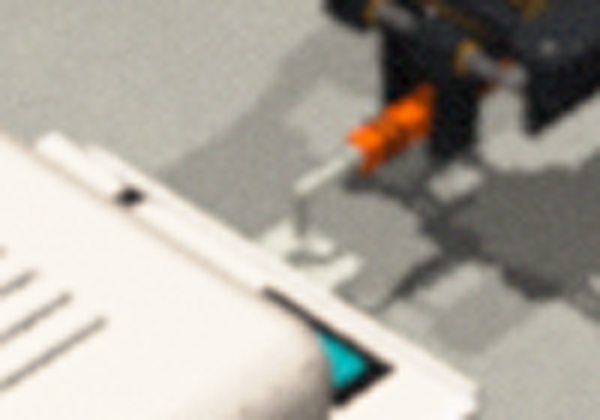

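>>> servo_tool([
  [[0,0.0025,0,0.003,0],[0,0.0025,0,0.007,0],[0,0.0025,0,0.01,0],[0,0.0025,0,0.012,0],[0,0.0025,0,0.012,0],[0,0.0025,0,0.012,0],[0,0.0025,0,0.012,0]],
])

```text
time: 9.25
ee_pos: [545.1, 28.3, 49.2]
eef_rot: [0.191, 3.136, 0.0]
force: [-0.0, 0.7, -0.8]
width: 13.2
```

Run:
```python
from look import *
s,M=st(); b,d=snapshot("scene"); m=camera_model("scene")
bx=np.array([.9925,-.1219,0]); by=np.array([.1219,.9925,0]); tip=np.array([*s["ee_pos"][:2],s["ee_pos"][2]-8])+84.3*bx
h=np.array([630.6,17.7,40]); p0=w2px("scene",h,m)
print("tip",tip,"bx10",w2px("scene",h+10*bx,m)-p0,"by10",w2px("scene",h+10*by,m)-p0,"z10",w2px("scene",h+[0,0,10],m)-p0)
u,v=w2px("scene",h,m).astype(int); save("s3.png",b[v-17:v+13,u-20:u+20],15)
print(u-20,v-17,"pred tip",w2px("scene",tip,m),"hole",p0)
```

```text
t 9.25 tcp [545.09  28.29  49.23] yawx 173.02 tilt [-0.  0. -1.] F [-0.05  0.72 -0.83] T [-0.02 -0.02  0.02] w 13.2
tip [628.76  18.01  41.23] bx10 [-2.57  1.72] by10 [2.72 1.69] z10 [ 0.07 -2.87]
223 207 pred tip [244.23 223.67] hole [243.73 224.32]
```

View pics/s3.png

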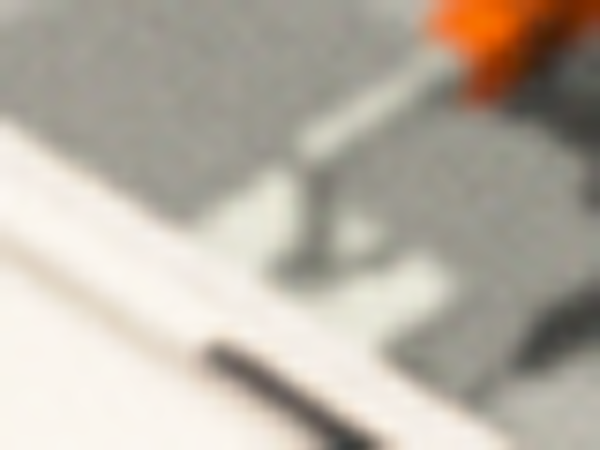

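The tip at about (315,265) in the crop is over the dark hole, which spans roughly (275–390, 225–275). I'll lower it slowly and watch the force.

>>> servo_tool([
  [[0,0,0,0.001,0],[0,0,0,0.002,0],[0,0,0,0.003,0],[0,0,0,0.004,0],[0,0,0,0.004,0]],
])

```text
time: 9.8
ee_pos: [544.8, 28.3, 45.0]
eef_rot: [-0.191, -3.135, 0.0]
force: [-0.1, -0.3, -0.1]
width: 13.4
```

>>> servo_tool([
  [[0,0,0,0.001,0],[0,0,0,0.002,0],[0,0,0,0.003,0],[0,0,0,0.003,0]],
])

```text
time: 10.2
ee_pos: [544.8, 28.3, 42.0]
eef_rot: [-0.191, -3.135, 0.0]
force: [-0.1, 0.2, -1.5]
width: 13.4
```

>>> servo_tool([
  [[0,0,0,0.0015,0],[0,0,0,0.003,0],[0,0,0,0.0045,0],[0,0,0,0.006,0],[0,0,0,0.006,0]],
])

```text
time: 10.7
ee_pos: [544.7, 28.3, 35.9]
eef_rot: [-0.191, -3.135, 0.0]
force: [0.5, -0.5, 0.1]
width: 13.6
```

>>> servo_tool([
  [[0,0.001,0,0,0],[0,0.002,0,0,0],[0,0.003,0,0,0],[0,0.004,0,0,0],[0,0.005,0,0,0],[0,0.006,0,0,0],[0,0.007,0,0,0],[0,0.008,0,0,0]],
])

```text
time: 11.5
ee_pos: [537.7, 29.2, 36.5]
eef_rot: [0.191, 3.134, 0.0]
force: [4.8, -0.5, -2.3]
width: 13.6
```

Run:
```python
from look import *
a=np.load("top.npy"); d=np.load("topd.npy"); m=camera_model("top"); C,ray=rays(m); X=C+ray*d[...,None]
h=cv2.cvtColor(a,cv2.COLOR_RGB2HSV); r=((h[...,0]<6)|(h[...,0]>174))&(h[...,1]>150)&(h[...,2]>80); w=np.zeros_like(r); w[130:160,255:285]=1; r&=w
print(r.sum(),X[r].round(1))
bx=np.array([.9925,-.1219]); by=np.array([.1219,.9925]); c=np.array([778,-.6])
p=np.median(X[r],0)[:2]; print("button in box",(p-c)@bx,(p-c)@by,"slot mid expected -87,-70")
for z in (70,80): q=onplane(m,r,z).mean(0); print(z,(q-c)@bx,(q-c)@by)
blk=(h[...,2]<70)&w&(X[...,2]>40)&(X[...,2]<100); q=X[blk][:,:2]-c; print("dark along",np.c_[q@bx,q@by,X[blk][:,2]].round(0)[:60])
st()
```

```text
23 [[704.7 -57.2  86.1]
 [705.3 -60.2  83.5]
 [704.4 -63.1  88.1]
 [711.4 -66.8  57.7]
 [701.8 -54.4  85.2]
 [701.8 -57.3  85.5]
 [700.4 -60.1  92.1]
 [701.9 -63.2  85.7]
 [700.6 -66.   91.7]
 [699.4 -54.5  82.7]
 [699.  -57.4  84.8]
 [699.4 -60.4  83.1]
 [697.3 -63.1  92.7]
 [698.1 -66.1  89.6]
 [696.1 -54.5  83.9]
 [695.2 -57.4  88.1]
 [695.4 -60.4  87.8]
 [695.2 -63.3  89. ]
 [696.2 -66.3  84.7]
 [693.6 -57.6  82. ]
 [693.1 -60.5  84.7]
 [692.1 -63.3  89.4]
 [692.1 -66.3  89.6]]
button in box -71.16080973360896 -68.97082572838009 slot mid expected -87,-70
70 -67.68690423225402 -69.36570531196594
80 -69.9370282839203 -69.40945461387633
dark along [[ -52.  -33.   83.]
 [ -51.  -75.   79.]
 [ -56.  -64.   58.]
 [ -56.  -73.   62.]
 [ -71.  -60.   67.]
 [ -70.  -78.   71.]
 [ -76.  -61.   73.]
 [ -74.  -64.   67.]
 [ -78.  -58.   68.]
 [ -78.  -61.   70.]
 [ -77.  -64.   69.]
 [ -77.  -67.   69.]
 [ -78.  -70.   74.]
 [ -79.  -73.   84.]
 [ -78.  -65.   60.]
 [ -77.  -68.   57.]
 [ -78.  -71.   63.]
 [ -78.  -74.   64.]
 [ -79.  -77.   69.]
 [ -78.  -79.   66.]
 [ -82.  -65.   63.]
 [
[... 233 characters left out ...]
90.  -69.   58.]
 [ -90.  -72.   60.]
 [ -90.  -75.   62.]
 [ -95.  -67.   65.]
 [ -94.  -70.   62.]
 [ -93.  -73.   61.]
 [ -97.  -64.   59.]
 [ -97.  -67.   61.]
 [ -96.  -70.   61.]
 [ -95.  -73.   58.]
 [-100.  -68.   60.]
 [ -99.  -71.   61.]
 [ -99.  -74.   60.]
 [-103.  -65.   61.]
 [-103.  -68.   63.]
 [-102.  -71.   61.]
 [-102.  -74.   63.]
 [-106.  -66.   61.]
 [-106.  -69.   63.]
 [-106.  -72.   62.]
 [-105.  -75.   61.]
 [-110.  -66.   65.]
 [-109.  -69.   61.]
 [-107.  -72.   56.]
 [-107.  -75.   58.]
 [-113.  -64.   61.]
 [-112.  -67.   62.]
 [-111.  -70.   59.]]
t 11.5 tcp [537.65  29.22  36.52] yawx 173.02 tilt [-0.  0. -1.] F [ 4.82 -0.52 -2.29] T [-0.06 -0.57  0.02] w 13.6
```

>>> servo_tool([
  [[0,0.002,0,0,0],[0,0.004,0,0,0],[0,0.007,0,0,0],[0,0.01,0,0,0],[0,0.013,0,0,0],[0,0.016,0,0,0],[0,0.019,0,0,0],[0,0.022,0,0,0],[0,0.025,0,0,0],[0,0.027,0,0,0],[0,0.029,0,0,0],[0,0.03,0,0,0]],
])

```text
time: 12.7
ee_pos: [506.9, 33.0, 36.1]
eef_rot: [-0.191, -3.135, -0.0]
force: [4.8, -0.1, -0.8]
width: 13.1
```

>>> servo_tool([
  [[0,0.002,0,0,0],[0,0.004,0,0,0],[0,0.006,0,0,0],[0,0.008,0,0,0],[0,0.01,0,0,0],[0,0.012,0,0,0],[0,0.014,0,0,0],[0,0.016,0,0,0]],
])

```text
time: 13.5
ee_pos: [491.2, 34.9, 36.2]
eef_rot: [0.191, 3.136, 0.0]
force: [4.7, -0.5, -1.8]
width: 13.1
```

```bash
cat > chk.py <<'E'
from look import *
s,M=st(); b,d=snapshot("scene"); m=camera_model("scene")
c=np.array([778,-.6]); bx=np.array([.9925,-.1219])
x=(s["ee_pos"][:2]-c)@bx+84.3+4; print("travel est",-145-x)
h=cv2.cvtColor(b,cv2.COLOR_RGB2HSV); r=((h[...,0]<6)|(h[...,0]>174))&(h[...,1]>120)&(h[...,2]>60)
p=np.array([*(c+bx*-71+np.array([.1219,.9925])*-70),84]); u,v=w2px("scene",p,m); w=np.zeros_like(r); w[int(v)-10:int(v)+11,int(u)-10:int(u)+11]=1; r&=w
ys,xs=np.where(r); print("button pred",u,v,"n",r.sum(),xs.mean() if r.any() else 0,ys.mean() if r.any() else 0, ys.min() if r.any() else 0)
for n in ("tray_hole","tray_front"):
    for q in spot_point("scene",n)[:1]: print(n,q["confidence"],q["location"],px2w("scene",*q["location"],z=40,m=m))
np.save("scene_last.npy",b)
E
python3 chk.py
```

```text
t 13.5 tcp [491.2   34.88  36.22] yawx 173.02 tilt [-0.  0. -1.] F [ 4.67 -0.53 -1.78] T [-0.03 -0.67  0.04] w 13.1
travel est 55.67019872590532
button pred 204.1434401378712 212.87340724663767 n 0 0 0 0
tray_hole 0.64 [253.7, 213.4] [576.03  11.84  40.  ]
tray_front 0.66 [257.7, 210.7] [559.42  13.73  40.  ]
```

>>> servo_tool([
  [[0,0.001,0,0,0],[0,0.002,0,0,0],[0,0.003,0,0,0],[0,0.004,0,0,0],[0,0.005,0,0,0],[0,0.006,0,0,0]],
])

```text
time: 14.25
ee_pos: [485.4, 35.6, 36.3]
eef_rot: [0.191, 3.136, 0.0]
force: [3.8, 0.3, -1.1]
width: 13.5
```

>>> servo_tool([
  [[0,0.0008,0,0,0],[0,0.0016,0,0,0],[0,0.0024,0,0,0]],
])

```text
time: 14.55
ee_pos: [483.0, 35.9, 36.2]
eef_rot: [0.191, 3.136, -0.0]
force: [3.6, 0.1, -1.2]
width: 13.1
```

>>> servo_tool([
  [[0,0.0007,0,0,0],[0,0.0014,0,0,0],[0,0.002,0,0,0]],
])

```text
time: 14.85
ee_pos: [481.0, 36.1, 36.2]
eef_rot: [-0.191, -3.136, 0.0]
force: [4.5, -0.8, -1.5]
width: 13.4
```

Run:
```python
from look import *
st(); t,d=snapshot("top"); m=camera_model("top"); u,v=w2px("top",[700,-60,85],m).astype(int); print(u,v); h=cv2.cvtColor(t,cv2.COLOR_RGB2HSV); r=((h[...,0]<6)|(h[...,0]>174))&(h[...,1]>150)&(h[...,2]>80); w=np.zeros_like(r); w[130:160,255:285]=1; r&=w
C,ray=rays(m); X=C+ray*d[...,None]; print("btn n",r.sum(),"z",np.median(X[r][:,2]) if r.any() else None)
save("t2.png",t[v-45:v+55,u-70:u+60],6)
```

```text
t 14.85 tcp [480.99  36.12  36.2 ] yawx 173.02 tilt [ 0. -0. -1.] F [ 4.47 -0.8  -1.47] T [-0.07 -0.72  0.02] w 13.4
270 139
btn n 23 z 88.12172566218419
```

View pics/t2.png

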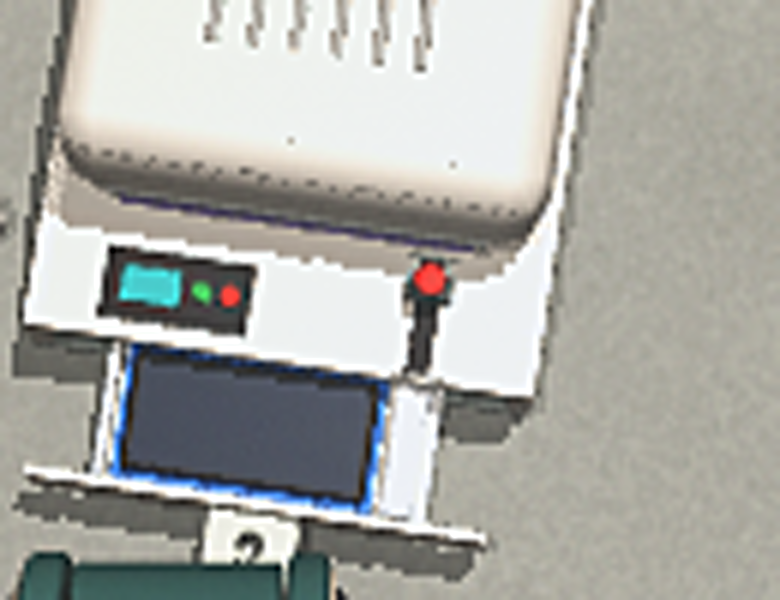

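The top picture shows the tray drawn out with the hook in the tongue at (250,550). The red button at (430,278) is still up (88 mm) and well visible, so I'll watch it as I step.

```bash
cat > btn.py <<'E'
from look import *
s,M=st(); t,d=snapshot("top"); m=camera_model("top"); h=cv2.cvtColor(t,cv2.COLOR_RGB2HSV); r=((h[...,0]<6)|(h[...,0]>174))&(h[...,1]>150)&(h[...,2]>80); w=np.zeros_like(r); w[130:160,255:285]=1; r&=w
C,ray=rays(m); X=C+ray*d[...,None]; ys,xs=np.where(r)
print("btn n",r.sum(),"z",np.median(X[r][:,2]),"px",xs.mean(),ys.mean())
np.savez("t_last.npz",t=t,d=d)
E
echo
```

>>> servo_tool([
  [[0,0.0006,0,0,0],[0,0.0012,0,0,0]],
])

```text
time: 15.1
ee_pos: [479.9, 36.3, 36.2]
eef_rot: [0.191, 3.136, 0.0]
force: [6.0, -0.8, -1.2]
width: 13.0
```

```bash
python3 btn.py
```

```text
t 15.1 tcp [479.87  36.26  36.21] yawx 173.02 tilt [-0.  0. -1.] F [ 5.99 -0.76 -1.21] T [-0.02 -0.7   0.04] w 13.0
btn n 23 z 85.91742070062196 px 271.17391304347825 140.0
```

>>> servo_tool([
  [[0,0.0006,0,0,0],[0,0.0012,0,0,0]],
])

```text
time: 15.35
ee_pos: [478.7, 36.4, 36.2]
eef_rot: [0.191, 3.136, -0.0]
force: [4.6, -1.8, -1.8]
width: 13.0
```

```bash
python3 btn.py
```

```text
t 15.35 tcp [478.74  36.39  36.22] yawx 173.02 tilt [-0.  0. -1.] F [ 4.64 -1.82 -1.78] T [-0.07 -0.69  0.01] w 13.0
btn n 23 z 85.49101498992945 px 271.17391304347825 140.0
```

>>> servo_tool([
  [[0,0.0006,0,0,0],[0,0.0012,0,0,0]],
])

```text
time: 15.6
ee_pos: [477.6, 36.6, 36.2]
eef_rot: [0.191, 3.136, -0.0]
force: [3.7, -0.5, -0.1]
width: 13.4
```

```bash
python3 btn.py
```

```text
t 15.6 tcp [477.56  36.55  36.25] yawx 173.02 tilt [-0. -0. -1.] F [ 3.71 -0.53 -0.13] T [ 0.02 -0.49  0.03] w 13.4
btn n 23 z 87.36837860747505 px 271.17391304347825 140.0
```

>>> servo_tool([
  [[0,0.0005,0,0,0],[0,0.001,0,0,0]],
])

```text
time: 15.85
ee_pos: [476.5, 36.7, 36.2]
eef_rot: [0.191, 3.136, 0.0]
force: [4.7, 0.2, -1.5]
width: 12.8
```

```bash
python3 btn.py
```

```text
t 15.85 tcp [476.55  36.66  36.24] yawx 173.02 tilt [-0.  0. -1.] F [ 4.73  0.17 -1.51] T [-0.05 -0.74  0.05] w 12.8
btn n 23 z 86.82944903515636 px 271.17391304347825 140.0
```

>>> servo_tool([
  [[0,0.0005,0,0,0],[0,0.001,0,0,0]],
])

```text
time: 16.1
ee_pos: [475.4, 36.8, 36.2]
eef_rot: [-0.191, -3.135, 0.0]
force: [3.8, 0.1, -0.8]
width: 13.2
```

```bash
python3 btn.py
```

```text
t 16.1 tcp [475.35  36.79  36.17] yawx 173.02 tilt [ 0. -0. -1.] F [ 3.82  0.08 -0.76] T [-0.02 -0.54 -0.01] w 13.2
btn n 22 z 89.43457989068486 px 271.09090909090907 140.0909090909091
```

>>> servo_tool([
  [[0,0.0005,0,0,0],[0,0.001,0,0,0]],
])

```text
time: 16.35
ee_pos: [473.9, 36.9, 36.0]
eef_rot: [-0.191, -3.135, 0.0]
force: [3.2, -0.4, 0.7]
width: 13.3
```

```bash
python3 btn.py
```

```text
t 16.35 tcp [473.93  36.95  36.02] yawx 173.02 tilt [ 0. -0. -1.] F [ 3.16 -0.43  0.7 ] T [-0.03 -0.35 -0.02] w 13.3
btn n 22 z 86.94595664214262 px 271.09090909090907 140.0909090909091
```

>>> servo_tool([
  [[0,0.0004,0,0,0],[0,0.0008,0,0,0]],
])

```text
time: 16.6
ee_pos: [472.9, 37.1, 35.9]
eef_rot: [-0.191, -3.134, 0.0]
force: [0.1, 0.2, -0.4]
width: 13.6
```

```bash
python3 btn.py
```

```text
t 16.6 tcp [472.85  37.05  35.9 ] yawx 173.02 tilt [ 0. -0. -1.] F [ 0.09  0.24 -0.43] T [ 0.04 -0.18  0.03] w 13.6
btn n 22 z 85.02887850228717 px 271.09090909090907 140.0909090909091
```

>>> servo_tool([
  [[0,0.0004,0,0,0],[0,0.0004,0,0,0]],
])

```text
time: 16.85
ee_pos: [472.4, 37.0, 35.8]
eef_rot: [-0.191, -3.134, 0.0]
force: [-0.7, 0.7, -0.8]
width: 13.5
```

```bash
python3 btn.py
```

```text
t 16.85 tcp [472.37  37.04  35.78] yawx 173.02 tilt [ 0. -0. -1.] F [-0.71  0.74 -0.76] T [0.02 0.05 0.01] w 13.5
btn n 21 z 79.97201111218942 px 271.23809523809524 140.61904761904762
```

The button dropped by about 7 mm (z 86 to 80, row +0.6 px) and the pull fell to zero, so the pin is in the notch. Next I centre the tip in the hole and lift it out.

>>> servo_tool([
  [[0,-0.001,0,0,0],[0,-0.002,0,0,0],[0,-0.003,0,0,0],[0,-0.003,0,0,0]],
])

```text
time: 17.3
ee_pos: [476.5, 36.7, 36.3]
eef_rot: [0.191, 3.136, 0.0]
force: [0.7, -0.5, -0.2]
width: 13.0
```

```bash
python3 btn.py; python3 -c "
from h import *
f=np.load('t_last.npz')['t']; save('t3.png',f[90:195,200:330],6)"
```

```text
t 17.3 tcp [476.55  36.65  36.28] yawx 173.02 tilt [-0.  0. -1.] F [ 0.66 -0.47 -0.22] T [ 0.1  -0.01  0.03] w 13.0
btn n 21 z 80.37235713306973 px 271.23809523809524 140.61904761904762
```

View pics/t3.png

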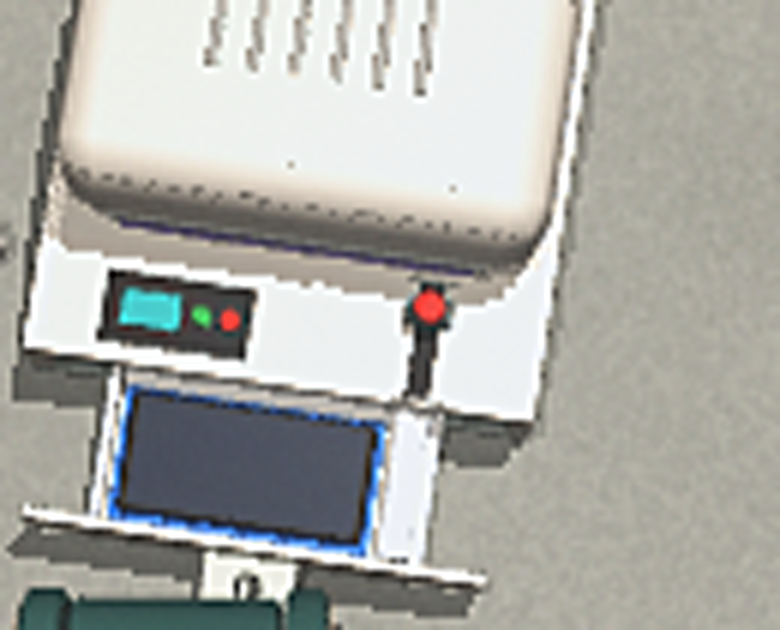

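The button is now seated lower at (430,307), the tray is out, and the hook is loose in the hole at (248,583). Lifting out.

>>> servo_tool([
  [[0,0,0,-0.002,0],[0,0,0,-0.005,0],[0,0,0,-0.009,0],[0,0,0,-0.012,0]],
])

```text
time: 17.75
ee_pos: [476.5, 36.7, 48.8]
eef_rot: [0.191, 3.135, 0.0]
force: [-0.5, 0.9, -0.7]
width: 13.3
```

>>> servo_tool([
  [[0,0,0,-0.005,0],[0,0,0,-0.015,0],[0,0,0,-0.035,0],[0,0,0,-0.06,0],[0,0,0,-0.08,0],[0,0,0,-0.093,0],[0,0,0,-0.093,0],[0,0,0,-0.093,0],[0,0,0,-0.093,0]],
])

```text
time: 18.65
ee_pos: [475.3, 36.7, 140.0]
eef_rot: [-0.191, -3.134, 0.0]
force: [0.1, -0.6, -0.9]
width: 13.1
```

```bash
python3 btn.py
```

```text
t 18.65 tcp [475.31  36.67 140.01] yawx 173.02 tilt [ 0. -0. -1.] F [ 0.13 -0.63 -0.88] T [ 0.01 -0.03  0.  ] w 13.1
btn n 21 z 80.83726066636791 px 271.23809523809524 140.61904761904762
```

>>> servo_tool([
  [[0,0.002,0.015,0,-0.03],[0,0.006,0.045,0,-0.08],[0,0.011,0.08,0,-0.13],[0,0.016,0.115,-0.001,-0.18],[0,0.021,0.15,-0.001,-0.23],[0,0.027,0.185,-0.001,-0.28],[0,0.032,0.215,-0.001,-0.33],[0,0.036,0.24,-0.0015,-0.38],[0,0.038,0.252,-0.0015,-0.405],[0,0.038,0.255,-0.0015,-0.405],[0,0.038,0.255,-0.0015,-0.405],[0,0.038,0.255,-0.0015,-0.405]],
])

```text
time: 19.9
ee_pos: [469.4, 293.3, 142.3]
eef_rot: [0.441, -3.11, 0.001]
force: [0.0, -0.1, -0.0]
width: 13.1
```

Run:
```python
from look import *
s,M=st(); a,d,m=wrist(); save("w4.png",a,1.5)
h=cv2.cvtColor(a,cv2.COLOR_RGB2HSV); o=big((h[...,0]<22)&(h[...,1]>150)&(h[...,2]>40)&(np.indices(h.shape[:2])[0]<190)&(np.indices(h.shape[:2])[0]>100)); print(np.where(o.any(1))[0][[0,-1]])
hx=-M[:2,0]; z=s["ee_pos"][2]+27; print("rear",((onplane(m,o,z)-s["ee_pos"][:2])@hx).min())
C,ray=rays(m); X=(C+ray*d[...,None])[o]; al=(X[:,:2]-s["ee_pos"][:2])@hx; k=X[:,2]>z-15; print("pitch fit",np.polyfit(al[k],X[k,2]-s["ee_pos"][2],1), al[k].min(),al[k].max())
b,_=snapshot("scene"); mm=camera_model("scene"); u,v=w2px("scene",[500,300,90],mm).astype(int); save("s4.png",b[v-50:v+50,u-65:u+65],6)
```

```text
t 19.9 tcp [469.44 293.27 142.29] yawx -163.85 tilt [ 0. -0. -1.] F [ 0.03 -0.13 -0.  ] T [0.03 0.03 0.02] w 13.1
[146 185]
rear -52.010970020545464
pitch fit [-0.18 17.66] -70.65556180021952 -36.89958184360532
```

View pics/s4.png

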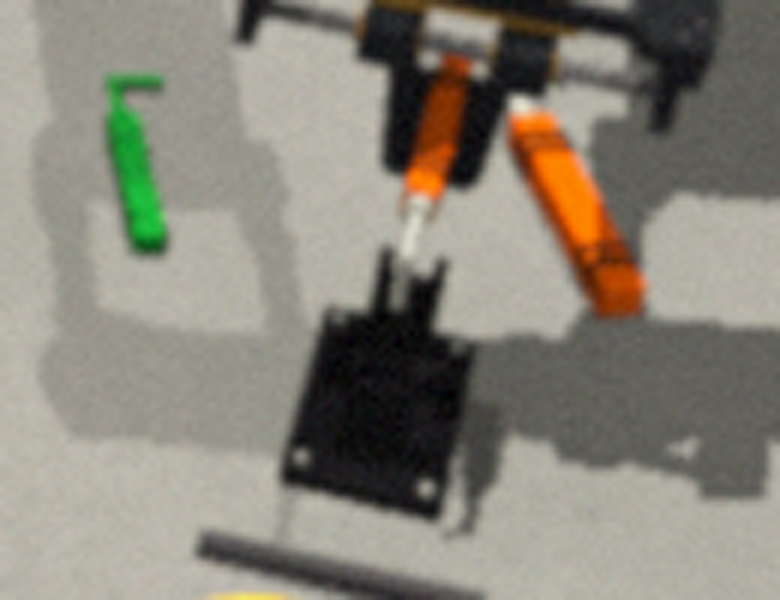

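Run:
```python
from look import *
s,M=st(); a,d,m=wrist(); f=np.load("w3.npz")
for nm,a,d,m,tcp,hx in [("before",f["a"],f["d"],{k:f[k] for k in("K","R","t")},np.array([658.92,-45.06,230.55]),np.array([.9925,-.1219])),("now",a,d,m,s["ee_pos"],-M[:2,0])]:
    C,ray=rays(m); X=C+ray*d[...,None]
    out=[]
    for r in range(150,182,4):
        p=np.median(X[r:r+4,251:267].reshape(-1,3),0); out.append(((p[:2]-tcp[:2])@hx,p[2]-tcp[2]))
    out=np.array(out); print(nm,out.round(1).tolist(),np.polyfit(out[:,0],out[:,1],1))
```

```text
t 20.0 tcp [469.61 293.3  142.57] yawx -163.86 tilt [ 0. -0. -1.] F [-0.52  0.1   0.03] T [ 0.03  0.01 -0.01] w 13.4
before [[-49.7, 25.1], [-48.5, 26.5], [-47.1, 26.8], [-45.6, 26.7], [-44.1, 26.7], [-42.6, 26.8], [-41.1, 26.8], [-39.4, 26.8]] [ 0.1  31.16]
now [[-49.6, 24.9], [-48.4, 26.4], [-47.0, 26.9], [-45.5, 26.7], [-44.0, 26.7], [-42.5, 26.7], [-40.9, 26.8], [-39.4, 26.8]] [ 0.11 31.55]
```

>>> servo_tool([
  [[0,0,0.001,0.01,0],[0,0,0.001,0.03,0],[0,0,0.001,0.05,0],[0,0,0.001,0.067,0],[0,0,0.001,0.078,0],[0,0,0.001,0.083,0],[0,0,0.001,0.083,0],[0,0,0.001,0.083,0],[0,0,0.001,0.083,0]],
])

```text
time: 20.95
ee_pos: [470.1, 295.8, 60.7]
eef_rot: [-0.443, 3.108, 0.001]
force: [-0.2, -0.6, -1.7]
width: 13.2
```

Run:
```python
from look import *
s,M=st(); q=np.array([468.5,294.5])-s["ee_pos"][:2]; print("need tool xy",q@M[:2,0],q@M[:2,1])
```

```text
t 20.95 tcp [470.08 295.82  60.72] yawx -163.77 tilt [-0.  0. -1.] F [-0.24 -0.61 -1.71] T [ 0.04 -0.03  0.03] w 13.2
need tool xy 1.8822984500409308 -0.8297765947749295
```

>>> servo_tool([
  [[0,0.001,-0.0006,0,0],[0,0.0015,-0.0008,0,0],[0,0.0015,-0.0008,0,0],[0,0.0015,-0.0008,0,0],[0,0.0015,-0.0008,0,0],[0,0.0015,-0.0008,0,0]],
])

```text
time: 21.55
ee_pos: [468.1, 294.2, 59.7]
eef_rot: [0.443, -3.11, -0.0]
force: [-0.1, 0.9, -0.5]
width: 13.4
```

Run:
```python
from look import *
s,M=st(); q=np.array([468.5,294.5])-s["ee_pos"][:2]; print("need tool xy",q@M[:2,0],q@M[:2,1])
```

```text
t 21.55 tcp [468.07 294.2   59.71] yawx -163.77 tilt [ 0.  0. -1.] F [-0.12  0.91 -0.52] T [ 0.04  0.08 -0.04] w 13.4
need tool xy -0.49815521659558704 0.16852400094399478
```

Aligned within 0.5 mm. Lowering to the grasp height (41.6), slowly at the end.

>>> servo_tool([
  [[0,-0.0005,0,0.003,0],[0,-0.0005,0,0.006,0],[0,-0.0005,0,0.009,0],[0,-0.0005,0,0.012,0],[0,-0.0005,0,0.0145,0],[0,-0.0005,0,0.0165,0],[0,-0.0005,0,0.0165,0],[0,-0.0005,0,0.0165,0]],
])

```text
time: 22.35
ee_pos: [468.6, 294.4, 43.2]
eef_rot: [0.443, -3.11, 0.0]
force: [0.3, 0.0, -0.5]
width: 13.2
```

>>> servo_tool([
  [[0,0,0,0.0005,0],[0,0,0,0.001,0],[0,0,0,0.0015,0],[0,0,0,0.0015,0]],
])

```text
time: 22.75
ee_pos: [468.5, 294.3, 41.7]
eef_rot: [0.443, -3.11, 0.0]
force: [0.0, -0.4, -0.3]
width: 13.2
```

Run:
```python
from look import *
s,M=st(); q=np.array([468.5,294.5])-s["ee_pos"][:2]; print("need tool xy",q@M[:2,0],q@M[:2,1])
```

```text
t 22.75 tcp [468.53 294.32  41.68] yawx -163.77 tilt [ 0. -0. -1.] F [ 0.01 -0.39 -0.3 ] T [0.08 0.02 0.03] w 13.2
need tool xy -0.02446948518632675 0.1853676737917815
```

>>> servo_tool([
  [[0,0,0,0.0004,0],[0,0,0,0.0004,0],[20,0,0,0.0004,0],[20,0,0,0.0004,0],[20,0,0,0.0004,0],[50,0,0,0.0004,0],[50,0,0,0.0004,0],[50,0,0,0.0004,0],[50,0,0,0.0004,0],[50,0,0,0.0004,0],[50,0,0,0.0004,0]],
])

```text
time: 23.85
ee_pos: [468.5, 294.3, 41.3]
eef_rot: [-0.443, 3.11, -0.0]
force: [0.7, 0.0, -0.4]
width: 44.0
```

>>> servo_tool([
  [[50,0,0,-0.01,0],[50,0,0,-0.03,0],[50,0,0,-0.06,0],[50,0,0,-0.1,0],[50,0,0,-0.14,0],[50,0,0,-0.14,0],[50,0,0,-0.14,0]],
])

```text
time: 24.55
ee_pos: [469.5, 294.9, 183.5]
eef_rot: [-0.443, 3.106, 0.002]
force: [0.1, 0.3, -1.1]
width: 44.4
```

```bash
python3 btn.py
python3 - <<'E'
from look import *
s,M=st(); a,d,m=wrist(); save("w5.png",a,1.5)
h=cv2.cvtColor(a,cv2.COLOR_RGB2HSV); o=(h[...,0]>3)&(h[...,0]<22)&(h[...,1]>150)&(h[...,2]>60); w=np.zeros_like(o); w[100:250,225:290]=1; o=big(o&w)
P=onplane(m,o,68); print(cv2.minAreaRect(P)); C,ray=rays(m); print("z",np.percentile((C+ray*d[...,None])[o][:,2],[10,50,90]))
for r in spot_point("wrist","hook_tip")[:1]: print(r["confidence"],r["location"],px2w("wrist",*r["location"],z=33,m=m))
E
```

```text
t 24.55 tcp [469.5  294.89 183.5 ] yawx -163.77 tilt [-0.  0. -1.] F [ 0.11  0.27 -1.11] T [0.04 0.02 0.03] w 44.4
btn n 21 z 79.37495768004919 px 271.23809523809524 140.61904761904762
t 24.6 tcp [468.4  294.24 181.6 ] yawx -163.77 tilt [-0.  0. -1.] F [-0.46  0.52 -0.8 ] T [ 0.06  0.08 -0.04] w 44.0
((468.4969177246094, 294.94525146484375), (52.46943283081055, 13.794889450073242), 15.808588981628418)
z [66.89 68.1  68.99]
0.69 [259.1, 256.2] [549.68 319.24  33.  ]
```

View pics/w5.png

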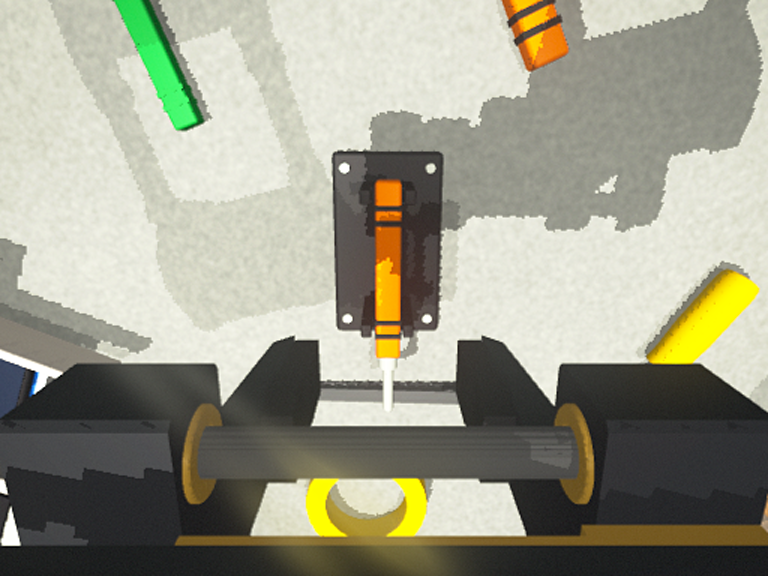

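The hook lies in both notches as before: handle at (388,270), rod at (388,385), top at 68 mm, nothing else moved. The catch button is still down and the gripper is clear. Handing in.

```bash
python3 -c "
from rig import manip
print(manip.sign_off())"
```

```text
the job is handed in; nothing more can be done
None
```

The tray is drawn out and held by its catch, and the hook is back in both notches of its rest. I handed the job in at about 25 s of robot time.

- **Hook:** I took the small orange hook from the black rest and left the green one, the larger orange one and the red rest-like thing alone. After putting it back, its top is at 68 mm, its direction is 15.8° (16.1° before) and its centre is within about 1 mm of where it was.
- **Pull:** the tip went into the hole without any measured contact force. The pull read about 4–5 N, 6 N at most, though I only read the force at the end of each move.
- **Catch:** the tray stopped at roughly 75 mm of travel. The red button sank by about 6–7 mm as the pull fell to zero, and it read the same after unhooking and again just before hand-in. I did not tug or push the tray against the stop to test the hold.
- **Checks that fell short:** single depth readings of the button scatter by about 2 mm, so I relied on its shift in the picture as well. The scene camera could not see the button at all, because the hood hides it. The network's last point for the hook tip was about 3 mm sideways of its first reading, while the handle measurement agreed. My first pitch fit of the held hook was spoilt by noisy depth, but a cleaner one showed no change from before the pull.

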